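# Hang the basket in the blow-off unit and empty the stuck nozzles into it

## Robot

A 6-joint arm with a two-finger parallel gripper is mounted at the origin on the work surface. World frame = base frame: x ahead of the robot, y to its left, z up, the work surface at z = 0. Lengths are in m, angles in degrees, forces in N, time in s.
With the tool pointing down it reaches from about 0.3 to 0.75 m from the base axis. Payload 8.5 kg.
Tool frame: the origin (TCP) lies midway between the tips of the shut fingers; the grasp point (between the pads) lies 19 mm behind it; z points along the fingers, y is the line along which they close (so a half turn about z gives the same grasp; the last joint's range is limited). The gripper opens to 85 mm and grips with 20 to 120 N. Pads are 22 mm wide; open, the fingers measure 114 mm over their backs; the gripper's body (76 mm by 85 mm) begins 54 mm behind the grasp point. The pads swing forward as they close: fully open they stand 13 mm farther back than shut.
Start: joints at [-78.512, 21.807, 74.336, -0, 83.858, -12.336], TCP at [0.222, -0.503, 0.231] pointing down, gripper open.
Joint ranges: [-178.18, 178.18], [-50.72, 133.34], [12.68, 142.11], [-81.47, 261.47], [9.98, 163.14], [-165.26, 165.26]. Speed limits (degrees/s): [136.94, 136.94, 180, 180, 180, 180].

## Interface

Orientations are given as a 3x3 rotation matrix whose columns are the frame's x, y, z axes.
In Python, from rig import monitor, optics, close_job, models gives the robot as it stands.
- The arm moves only by the tool step_arm, never from a script. Its arguments are lists of equal length, an entry for each row: "fingers": the closure, from -1 (fully open) to 1 (shut); "travel": the shift along the tool's x, y, z scaled (see below), a list of three; "twist": the turn about the tool's z scaled (see below). In form: {"fingers": [fingers, ...], "travel": [[tx, ty, tz], ...], "twist": [twist, ...]}. A call has 1 to 10 rows; each row shifts and turns the commanded pose from where the row before left it, along the tool's axes as they then stand; what a row does not reach is not made up. The controller multiplies each number of a shift by 100 mm and each number of a turn by pi rad. A row lasts 1/8 s, in which the tool goes at most 62.5 mm and 10.7 degrees, less where a joint would pass 70% of its speed; a pose out of reach is approached as far as the arm can. A call with a number of a shift or a turn outside -1 to 1 is refused whole. A call with a gripper value outside its range is refused whole. The fingers move at their own pace and stop on an object; "force" is the grip in N (left out, the last holds). Time passes only in rows, so rows that do not move let the fingers close. It gives the time, the measured TCP pose, the force, the opening and the grip force at its end, in the units of the state.
- monitor.observe(): the state, without advancing time (a new reading comes with each control period).
- optics.get_image(name): name is "side" or "top" or "wrist"; returns (picture, depth): 384x512x3 uint8, blue, green, red; 384x512 float32, m along the optical axis (not along the pixel's ray), 0 where there is no reading.
- optics.get_calibration(name): a dict with "vertical_fov" (degrees; the focal length in pixels is half the picture's height over the tangent of half this angle, whatever the lens; pixels are square), "cx", "cy" (the principal point, pixels), "world_from_camera" (4x4, takes a point from camera to world coordinates). Camera axes: x right, y up, looking along -z (the intrinsics and any distortion apply to the point x, -y, -z); pixel columns grow to the right and rows downward; lengths in m; the calibration is good to about 2 mm. A picture is of the moment at which its call begins: read the wrist's pose just before it. get_calibration takes no time and is no camera call; for the wrist camera it gives the pose at the moment of the call.
- close_job(): hands the job in; it is judged then, once.
Trained networks look in the newest picture that a camera, given by its name, has taken for a name from the list of things; names that differ only in an ending like _2 or _b are one class to them, and where a whole thing is asked for, a point or a joint stands for the part that bears it (a point fixed in the world has none). Each returns a list of dicts, best first, with "confidence" (0 to 1); they miss things now and then, are a little off and sometimes report something else, mostly with a low value. They report only what shows in the picture. A call takes as long as a camera call. They do not tell look-alikes from the thing itself.
- models.trace(camera, query): "mask" (384x512 bool, what is visible of it) and "point" ([column, row] in pixels, amid what is visible of it).
- models.landmark_of(camera, query): "point" ([column, row] in pixels: a listed point, or the origin of a listed thing).
The state is a dict: "time_s": time; "q": joint angles; "qvel": joint speeds; "joint_efforts": joint torques, N m; "position": TCP position; "tool_rot": TCP orientation; "ft_force": force on the tool from outside, world axes, zero at the start; "wrist_torque": the same for the moment, N m; "grip_width": finger opening in m; "gripper_force": force on a finger pad.
Only numpy, scipy, OpenCV 4.12 (cv2) and the standard library are available. Lean on these libraries where they do the work, as an engineer would, in place of code of your own. Each camera call takes 0.05 s, during which the arm holds its last target. There are 200 camera calls.

## Task

Hang the wire basket inside the well of the white blow-off unit by hooking its bent lip over the unit's front wall (the side facing the robot), and let go of it. Then tip the clear tube upright over the basket by its red cross bar, push the black-knobbed rod all the way down so that both brass nozzles drop into the basket, and last press the green start button fully. Leave the spool, the flux bottle and the screwdriver where they are.

Things in the scene. Friction and masses are not known exactly. Their poses are not given: they have to be found in the camera images.
- unit: White fixed bench unit, 137 x 250 x 100 mm (x, y, z), with an open well in its top. Origin: on the bench under the well's centre; x to its rear, y to its left deck (with the tube bracket), z up. Well inner faces at x +-50, y +-62 mm, well floor z = 20, all top edges z = 100. Position and yaw vary.
- unit_rim (a point): Middle of the top edge of the unit's front wall, unit frame (-53.5, 0, 100) mm. The wall is a plain panel 7 mm thick (unit x -57 to -50), with free air outside: here the basket's lip goes over.
- basket: Loose wire basket, about 140 g, standing on the bench. Origin: centre of the cage's underside, z up. Cage 80 x 96 x 60 mm (x, y, z), floor and walls 3 mm, open top; a hook and an orange grip on its -x side. Hung, its x axis points as the unit's, its origin is 32 mm above the bench, at about unit x = -10, y = 0 (+-14 mm of room sideways).
- basket_slot (a point): Middle of the top of the hook's slot, basket frame (-47, 0, 68) mm: rests on the rim when hung. The slot is 14 mm wide (basket x -54 to -40, between lip and back plate), open downwards. The flat hook top is 4 mm thick (z 68 to 72); the lip is 4 mm thick (x -58 to -54), 60 mm wide and reaches down to z = 50 mm; the back plate goes down to the floor.
- basket_grip (a point): Centre of the orange upright grip block on the hook's top: 14 mm (basket x) x 26 mm (basket y) x 36 mm high (basket z 72 to 108). Basket frame (-47.5, 0, 90) mm.
- tube (a joint): Lean of the clear tube, rad: 0 = upright (hard stop), mouth down over the well; starts leaned 1.35 rad to the unit's +y; stiff friction (0.22 N m) holds it where left. Hinge axis: along unit x through unit (-8, 75, 115) mm. Tube 22 mm outside, 16 mm bore, 60 mm long, axis 75 mm from the hinge: upright it stands at unit (-8, 0) mm, from 130 (mouth) to 190 mm above the bench.
- tube_bar (a point): Point on the red cross bar, 17 mm from its rear ball end. The bar (10 mm thick, along unit x from -43 to +64 mm, 16 mm ball at the rear end) crosses the tube near its top. Upright, this point is at unit (47, 0, 183) mm; it swings on a circle of 101 mm radius about the hinge. Push it towards unit -y from the left with shut fingers, 2 to 3 N.
- rod (a joint): How far the ejector rod is pushed into the tube, m: 0 = out (start), 0.039 = fully in. About 1.5 N of friction; stays where it is left. Pushing the nozzles past a small sprung catch at the mouth takes some 5 to 8 N.
- rod_top (a point): Centre of the top face of the rod's black round knob, 26 mm across, 8 mm thick. The rod lies along the tube, 3 mm off its axis. Tube upright, rod out: unit frame (-8, -3, 238) mm; fully in, 39 mm lower.
- nozzle1: Loose brass nozzle, a cylinder 14 mm across, 14 mm long, 13 g, stuck in the tube at its mouth behind a sprung catch; origin at its centre.
- nozzle2: Second brass nozzle, the same, behind the first.
- start (a joint): Travel of the green start button, m: 0 = up, 0.006 = fully down; springs back; fully down takes 4 N. Counts as pressed beyond 0.0045.
- start_top (a point): Centre of the top of the green button (26 mm across) on the unit's right deck; pressed straight down.
- spool: Red solder spool, 54 mm across, 40 mm high, standing on the bench; bystander. Origin: centre of underside.
- flux: White bottle with a blue cap, 38 mm across, 85 mm high; bystander. Origin: centre of underside.
- driver: Screwdriver with a blue handle, 150 mm long, lying on the bench; bystander.
There are look-alikes about, which are no part of the job. Of the things that look like the basket, the largest one is meant.

How it is judged:
By the outcome, as a careful person would: the job done as asked, in the order asked, and still so for the second after the job is handed in, with the robot touching nothing.
It also fails if it takes over 64 s, if anything falls off the work surface, if the arm or the gripper's body presses on something with over 40 N, if the wrist force passes 120 N, or if a joint passes its speed limit or range.

## Working session

There is one attempt and no reset: what is moved stays moved. The work goes in short steps, Python scripts to look and compute and a tool call to move; the robot and the scene stay as the last step left them, time stands still between calls to the robot, and variables do not carry over. Pictures are saved under pics/ and viewed, at most 10 in all, crops included, and the job is handed in when it is done.

Besides the shell and the picture viewer there is one more tool, called after "Request:" as name(argument=value, ...), one argument or row to a line, values as JSON. step_arm: Moves the arm, as the interface text tells. Its arguments: {"type":"object","properties":{"fingers":{"type":"array","items":{"type":"number"}},"travel":{"type":"array","items":{"type":"array","items":{"type":"number"}}},"twist":{"type":"array","items":{"type":"number"}},"force":{"type":"number"}},"required":["fingers","travel","twist"]}

```bash
mkdir -p pics; cat > h.py <<'E'
import numpy as np, cv2
from rig import monitor, optics, close_job, models
def px2w(cam,pts,depth,r=2):
    c=optics.get_calibration(cam); f=192/np.tan(np.radians(c["vertical_fov"])/2); T=np.array(c["world_from_camera"]); out=[]
    for u,v in pts:
        u0,v0=int(round(u)),int(round(v)); w=depth[max(0,v0-r):v0+r+1,max(0,u0-r):u0+r+1]; w=w[w>0]
        d=np.median(w) if w.size else np.nan
        out.append((T@[(u-c["cx"])/f*d,-(v-c["cy"])/f*d,-d,1])[:3])
    return np.array(out)
def cloud(cam,depth,mask=None):
    c=optics.get_calibration(cam); f=192/np.tan(np.radians(c["vertical_fov"])/2); T=np.array(c["world_from_camera"])
    m=depth>0
    if mask is not None: m&=mask
    v,u=np.nonzero(m); d=depth[m]
    P=np.c_[(u-c["cx"])/f*d,-(v-c["cy"])/f*d,-d]
    return P@T[:3,:3].T+T[:3,3],u,v
E
python3 - <<'E'
from h import *
np.set_printoptions(precision=4,suppress=True)
print({k:v for k,v in optics.get_calibration("top").items()});print(optics.get_calibration("side"))
for cam in ["top","side"]:
    im,d=optics.get_image(cam); cv2.imwrite(f"pics/{cam}0.png",im); np.save(f"{cam}0.npy",d)
    for q in ["unit","unit_rim","basket","basket_slot","basket_grip","tube_bar","rod_top","start_top","spool","flux","driver"]:
        for r in models.landmark_of(cam,q)[:3]:
            print(cam,q,round(r["confidence"],2),np.round(r["point"],1),px2w(cam,[r["point"]],d)[0])
s=monitor.observe();print(s["time_s"],s["position"],s["tool_rot"],s["grip_width"])
E
python3 -c "
import cv2,numpy as np
a=cv2.imread('pics/top0.png');b=cv2.imread('pics/side0.png')
"
```

```text
{'vertical_fov': 48.20607945049463, 'cx': 250.72720049539865, 'cy': 190.72226533637414, 'world_from_camera': array([[-0.0021,  0.9894, -0.1449,  0.408 ],
       [-1.    , -0.0015,  0.004 , -0.0103],
       [ 0.0037,  0.1449,  0.9894,  1.2598],
       [ 0.    ,  0.    ,  0.    ,  1.    ]])}
{'vertical_fov': 48.02542751154284, 'cx': 255.0925573025003, 'cy': 194.61428711674617, 'world_from_camera': array([[-0.9015,  0.3205, -0.2907,  0.1863],
       [-0.4327, -0.6595,  0.6147,  0.7535],
       [ 0.0053,  0.68  ,  0.7332,  1.0992],
       [ 0.    ,  0.    ,  0.    ,  1.    ]])}
top unit 0.64 [294.3 217.1] [ 0.5121 -0.1412  0.0207]
top unit_rim 0.76 [299.8 234.6] [ 0.4609 -0.1542  0.0379]
top unit_rim 0.51 [153.3 226.6] [0.4818 0.2526 0.0786]
top basket 0.94 [111.4 202.5] [0.5578 0.3953 0.0016]
top basket 0.91 [159.  212.6] [0.5274 0.2537 0.0041]
top basket 0.69 [168.9 262.4] [0.3832 0.2214 0.0021]
top basket_slot 0.84 [152.8 227.8] [0.4789 0.2552 0.0725]
top basket_slot 0.74 [157.8 270.9] [0.3616 0.2395 0.0653]
top basket_slot 0.57 [107.3 211.1] [0.5272 0.3891 0.0532]
top basket_grip 0.9
[... 991 characters left out ...]
e basket_slot 0.74 [194.1 335.4] [0.5208 0.3929 0.0794]
side basket_grip 0.81 [231.5 293.1] [0.4844 0.2615 0.1062]
side basket_grip 0.81 [278.4 312.7] [0.3579 0.2442 0.0759]
side basket_grip 0.59 [198.7 335.3] [0.5139 0.3841 0.0694]
side tube_bar 0.82 [253.9 186.4] [ 0.6417 -0.199   0.0035]
side rod_top 0.39 [268.5 203.8] [0.488  0.0292 0.2177]
side start_top 0.57 [291.6 167.1] [ 0.5209 -0.2348  0.1168]
side spool 0.81 [179.4 256.5] [0.7106 0.1758 0.0172]
side flux 0.77 [151.7 309.5] [0.6883 0.3544 0.0087]
side driver 0.66 [289.9 157.4] [ 0.5864 -0.3977  0.0011]
1.2 [ 0.2222 -0.5031  0.2313] [[ 0.9148  0.4039  0.    ]
 [ 0.4039 -0.9148  0.    ]
 [ 0.      0.     -1.    ]] 0.08541404025235398
```

View pics/top0.png

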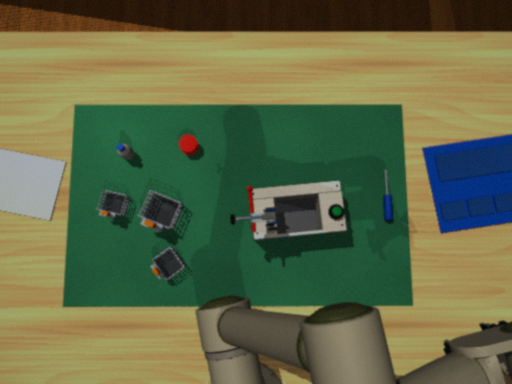

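View pics/side0.png

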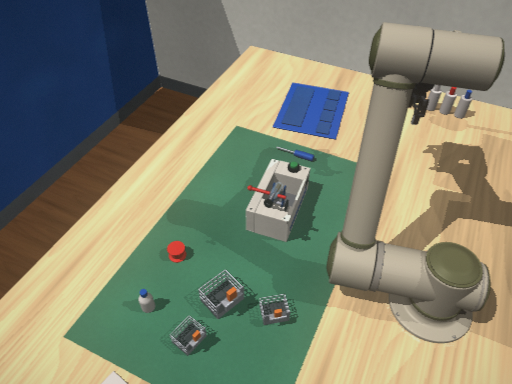

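The largest basket is the middle one (top view px 159,212, orange grip at 150,225). The unit sits at about (0.5,-0.14) with a small yaw, and the tube leans to its left (px 250,217). Next I'll fit the poses precisely.

```bash
python3 - <<'E'
from h import *
np.set_printoptions(precision=4,suppress=True)
from scipy.optimize import minimize
for cam in ["top","side"]:
    im=cv2.imread(f"pics/{cam}0.png"); d=np.load(f"{cam}0.npy")
    P,u,v=cloud(cam,d); C=im[v,u].astype(int)
    near=(abs(P[:,0]-.5)<.16)&(P[:,1]<.05)&(P[:,1]>-.3)
    bench=P[(abs(P[:,2])<.01)&(P[:,0]>.4)&(P[:,0]<.7)]; print(cam,"bench z",np.median(bench[:,2]))
    m=near&(abs(P[:,2]-.1)<.008)
    Q=P[m]; print("n",len(Q),"z",np.median(Q[:,2]))
    r=cv2.minAreaRect((Q[:,:2]*1000).astype(np.float32)); print(" rect",r, cv2.boxPoints(r).tolist())
    # fill a rect-with-hole template
    xy=Q[:,:2]
    def inside(p,mg):
        c,s=np.cos(p[2]),np.sin(p[2]); a=(xy-p[:2])@np.array([[c,-s],[s,c]])
        return a
    g=(P[:,1]<-.2)&near&(C[:,1]>C[:,2]*1.6)&(C[:,1]>C[:,0]*1.3)&(P[:,2]>.1)
    print(" button",np.median(P[g],0),P[g].min(0),P[g].max(0),g.sum())
    red=near&(C[:,2]>110)&(C[:,1]<60)&(C[:,0]<60)
    print(" red",red.sum(),P[red].min(0),P[red].max(0))
    o=(C[:,2]>150)&(C[:,1]>60)&(C[:,1]<150)&(C[:,0]<60)&(P[:,1]>.2)&(P[:,1]<.31)&(P[:,0]>.42)&(P[:,2]>.06)
    O=P[o]; print(" orange",o.sum(),O.mean(0),O.min(0),O.max(0))
    t=O[O[:,2]>.1]; 
    if len(t)>4: print("  top",t.mean(0),cv2.minAreaRect((t[:,:2]*1000).astype(np.float32)))
    b=(P[:,2]>.012)&(P[:,2]<.07)&(P[:,0]>.43)&(P[:,0]<.62)&(P[:,1]>.17)&(P[:,1]<.33)
    print(" cage",b.sum(),cv2.minAreaRect((P[b][:,:2]*1000).astype(np.float32)),np.percentile(P[b][:,2],[5,50,95]))
a=cv2.imread('pics/top0.png');b=cv2.imread('pics/side0.png')
A=cv2.resize(a[160:260,95:355],None,fx=3,fy=3,interpolation=cv2.INTER_CUBIC)
B=cv2.resize(b[150:330,190:320],None,fx=1.6,fy=1.6)
cv2.imwrite("pics/c1.png",A)
E
```

```text
top bench z 0.0015858655046765424
n 2382 z 0.09990562452731155
 rect ((527.9598388671875, -140.41876220703125), (137.28036499023438, 250.32789611816406), 5.457334518432617) [[447.7271728515625, -22.350133895874023], [471.534423828125, -271.5433654785156], [608.1925048828125, -258.4873962402344], [584.38525390625, -9.294158935546875]]
 button [ 0.5199 -0.2433  0.1198] [ 0.5066 -0.2627  0.106 ] [ 0.5344 -0.2306  0.1256] 110
 red 108 [ 0.4624 -0.0225  0.2036] [ 0.5735 -0.0054  0.2128]
 orange 33 [0.4888 0.2594 0.1088] [0.4813 0.2489 0.1045] [0.4951 0.2683 0.1137]
  top [0.4888 0.2594 0.1088] ((488.49517822265625, 259.435791015625), (21.566652297973633, 10.508458137512207), 64.61114501953125)
 cage 269 ((525.5714111328125, 245.28787231445312), (96.87090301513672, 97.32196044921875), 67.54745483398438) [0.0186 0.0454 0.0687]
side bench z 0.002581312836154037
n 1509 z 0.1012214269783519
 rect ((524.3936767578125, -145.25747680664062), (137.53713989257812, 259.5658264160156), 5.14244270324707) [[444.26922607421875, -22.16082000732422], [467.53460693359375, -280.681884765625], [604.5181274414062, -268.3541259765625], [581.2527465820312, -9.83306884765625]]
 button [ 0.519  -0.2436  0.1226] [ 0.5062 -0.2566  0.1123] [ 0.5344 -0.232   0.1267] 40
 red 26 [ 0.4619 -0.0252  0.2004] [ 0.5665 -0.0093  0.2137]
 orange 9 [0.4858 0.2614 0.1089] [0.4802 0.2495 0.1062] [0.4949 0.2683 0.1119]
  top [0.4858 0.2614 0.1089] ((484.31658935546875, 260.86138916015625), (22.372106552124023, 8.730426788330078), 49.7247428894043)
 cage 500 ((522.1287231445312, 240.9690399169922), (98.49170684814453, 101.82876586914062), 68.24070739746094) [0.0187 0.0459 0.0669]
```

View pics/c1.png

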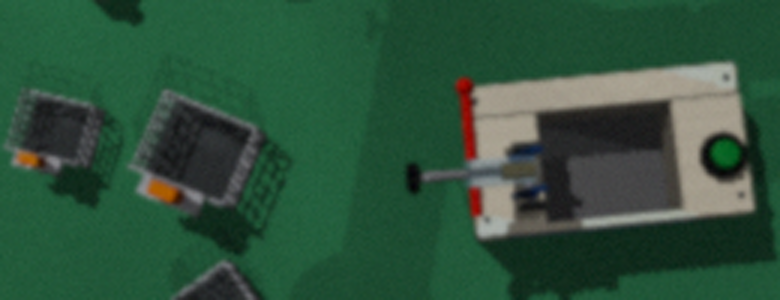

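The unit fits a 137x250 rectangle: origin ≈(0.5165,-0.1415), yaw +5.5°. The basket has yaw ≈-22.5° and its grip is at ≈(0.489,0.260), which agrees with the cage fit. The crop shows the tube leaning left and the button at right (725,155).

First I turn the tool and lift it, then travel to above the grip.

```bash
cat >> h.py <<'E'
U0=np.array([.5165,-.1415,0]); UY=np.radians(5.46)
def Rz(a): return np.array([[np.cos(a),-np.sin(a),0],[np.sin(a),np.cos(a),0],[0,0,1]])
def unit(p): return U0+Rz(UY)@(np.array(p)/1000)
def go(p,heading=None,R=None):
    """shift in tool axes (units of 100 mm) and twist units for y-axis heading (deg)"""
    s=monitor.observe(); R=np.array(s["tool_rot"]) if R is None else R
    h=np.degrees(np.arctan2(R[1,1],R[0,1])); tw=0
    if heading is not None:
        tw=-((heading-h+180)%360-180)/180; R=np.c_[[np.cos(np.radians(heading+90)),np.sin(np.radians(heading+90)),0],[np.cos(np.radians(heading)),np.sin(np.radians(heading)),0],[0,0,-1]]
    print("t",round(s["time_s"],2),"pos",np.round(s["position"],4),"yhead",round(h,2),"twist",round(tw,4),"then shift",np.round(R.T@(np.array(p)-s["position"])*10,3),"|F|",np.round(s["ft_force"],1),"w",round(s["grip_width"],4),round(s["gripper_force"],1))
E
python3 - <<'E'
from h import *
go([.489,.26,.26],-22.5)
E
```

```text
t 1.2 pos [ 0.2222 -0.5031  0.2313] yhead -66.18 twist -0.2427 then shift [ 8.072 -0.455 -0.287] |F| [-0.4  0.  -0.4] w 0.0854 0.0
```

Request:
step_arm(
  fingers=[-0.2,-0.2,-0.2,-0.2,-0.2],
  travel=[
    [0,0,-0.1],
    [0,0,-0.1],
    [0,0,-0.1],
    [0,0,-0.1],
    [0,0,-0.1],
  ],
  twist=[-0.0486,-0.0486,-0.0486,-0.0486,-0.0486],
)

```text
time_s: 1.82
position: [0.2221, -0.5031, 0.2817]
tool_rot: [[0.377, 0.926, 0.0], [0.926, -0.377, 0.0], [0.0, 0.0, -1.0]]
ft_force: [-0.0, -0.2, 0.2]
grip_width: 0.0513
gripper_force: 0.0
```

Request:
step_arm(
  fingers=[-0.2,-0.2,-0.2,-0.2,-0.2,-0.2,-0.2,-0.2,-0.2,-0.2],
  travel=[
    [0.45,-0.025,0],
    [0.45,-0.025,0],
    [0.45,-0.025,0],
    [0.45,-0.025,0],
    [0.45,-0.025,0],
    [0.45,-0.025,0],
    [0.45,-0.025,0],
    [0.45,-0.025,0],
    [0.45,-0.025,0],
    [0.45,-0.025,0],
  ],
  twist=[0,0,0,0,0,0,0,0,0,0],
)

```text
time_s: 3.08
position: [0.3711, -0.0762, 0.2815]
tool_rot: [[0.382, 0.924, 0.001], [0.924, -0.382, -0.0], [-0.0, 0.001, -1.0]]
ft_force: [0.8, -1.0, -0.3]
grip_width: 0.0513
gripper_force: 0.0
```

Request:
step_arm(
  fingers=[-0.2,-0.2,-0.2,-0.2,-0.2,-0.2,-0.2,-0.2,-0.2,-0.2],
  travel=[
    [0.45,-0.025,0.02],
    [0.45,-0.025,0.02],
    [0.45,-0.025,0.02],
    [0.45,-0.025,0.02],
    [0.45,-0.025,0.02],
    [0.45,-0.025,0.02],
    [0.45,-0.025,0.02],
    [0.38,-0.025,0.02],
    [0,0,0],
    [0,0,0],
  ],
  twist=[0,0,0,0,0,0,0,0,0,0],
)

```text
time_s: 4.32
position: [0.4868, 0.2559, 0.2653]
tool_rot: [[0.382, 0.924, -0.0], [0.924, -0.382, -0.0], [-0.0, -0.0, -1.0]]
ft_force: [0.4, 0.2, 0.3]
grip_width: 0.051
gripper_force: 0.0
```

```bash
python3 - <<'E'
from h import *
np.set_printoptions(precision=4,suppress=True)
go([.489,.26,.2],-22.5)
C0=None
im,d=optics.get_image("wrist"); cv2.imwrite("pics/w1.png",im)
P,u,v=cloud("wrist",d); C=im[v,u].astype(int)
o=(C[:,2]>130)&(C[:,1]>45)&(C[:,1]<150)&(C[:,0]<60)&(P[:,2]>.06)&(abs(P[:,0]-.489)<.04)&(abs(P[:,1]-.26)<.04)
O=P[o]; print(o.sum(),O.min(0),O.max(0))
t=O[O[:,2]>.104]; print(len(t),np.median(t,0),cv2.minAreaRect((t[:,:2]*1000).astype(np.float32)))
b=(P[:,2]>.045)&(P[:,2]<.068)&(P[:,0]>.43)&(P[:,0]<.62)&(P[:,1]>.17)&(P[:,1]<.33)
print("cage",b.sum(),cv2.minAreaRect((P[b][:,:2]*1000).astype(np.float32)))
for q in ["basket_grip","basket_slot"]:
    for r in models.landmark_of("wrist",q)[:2]: print(q,r["confidence"],r["point"],px2w("wrist",[r["point"]],d)[0])
E
```

```text
t 4.33 pos [0.4868 0.2559 0.2653] yhead -22.43 twist 0.0004 then shift [0.046 0.004 0.653] |F| [0.4 0.2 0.3] w 0.051 0.0
327 [0.4742 0.2393 0.0722] [0.4992 0.2712 0.1102]
285 [0.489  0.2582 0.1083] ((488.83056640625, 257.9173889160156), (25.414270401000977, 11.8241548538208), 67.70268249511719)
cage 563 ((525.4376220703125, 242.64764404296875), (95.3388671875, 97.1617202758789), 67.46878814697266)
basket_grip 0.84 [237.0, 40.5] [0.519  0.3876 0.0807]
basket_grip 0.65 [173.1, 216.3] [0.3677 0.2399 0.0766]
basket_slot 0.98 [237.5, 46.6] [0.5173 0.3823 0.0805]
basket_slot 0.79 [258.3, 165.8] [0.4917 0.265  0.1089]
```

View pics/w1.png

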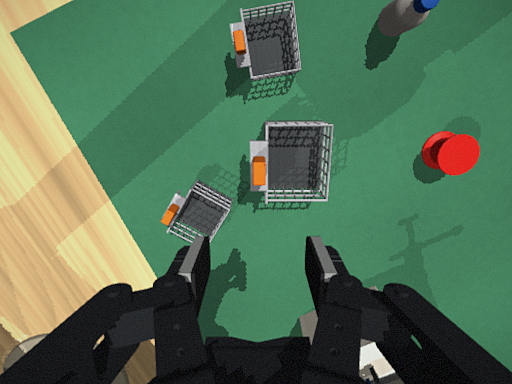

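The wrist view shows the grip at px (258,170), square to the fingers. It measures (0.489,0.258) with its top at 0.108. I descend and grip.

Request:
step_arm(
  fingers=[-0.2,-0.2,-0.2,-0.2,-0.2,-0.2,-0.2,-0.2,1,1],
  travel=[
    [0.03,0.01,0.4],
    [0,0,0.4],
    [0,0,0.4],
    [0,0,0.3],
    [0,0,0.2],
    [0,0,0.16],
    [0,0,0],
    [0,0,0],
    [0,0,0],
    [0,0,0],
  ],
  twist=[0,0,0,0,0,0,0,0,0,0],
  force=40,
)

```text
time_s: 5.72
position: [0.4893, 0.2587, 0.0798]
tool_rot: [[0.382, 0.924, 0.001], [0.924, -0.382, 0.0], [0.001, 0.001, -1.0]]
ft_force: [-0.1, -0.5, -0.0]
grip_width: 0.0154
gripper_force: 0.0
```

Request:
step_arm(
  fingers=[1,1,1,1,1,1,1,1],
  travel=[
    [0,0,0],
    [0,0,0],
    [0,0,0],
    [0,0,-0.1],
    [0,0,-0.2],
    [0,0,-0.3],
    [0,0,-0.3],
    [0,0,0],
  ],
  twist=[0,0,0,0,0,0,0,0],
)

```text
time_s: 6.72
position: [0.4898, 0.2589, 0.1713]
tool_rot: [[0.382, 0.924, 0.004], [0.924, -0.382, 0.001], [0.003, 0.003, -1.0]]
ft_force: [-0.3, 0.5, -1.7]
grip_width: 0.0136
gripper_force: 39.1
```

Request:
step_arm(
  fingers=[1,1,1,1,1],
  travel=[
    [0,0,-0.2],
    [0,0,-0.2],
    [0,0,-0.05],
    [0,0,0],
    [0,0,0],
  ],
  twist=[-0.0388,-0.0388,-0.0388,-0.0388,0],
)

```text
time_s: 7.35
position: [0.4886, 0.2585, 0.2131]
tool_rot: [[-0.095, 0.996, -0.002], [0.996, 0.095, -0.001], [-0.0, -0.002, -1.0]]
ft_force: [0.2, -0.1, -1.8]
grip_width: 0.0136
gripper_force: 39.2
```

```bash
python3 - <<'E'
from h import *
R=np.c_[Rz(UY)[:,1],Rz(UY)[:,0],[0,0,-1]]
s=monitor.observe();print((R.T@(np.array([.34,.19,.215])-s["position"]))*10, (R.T@(unit([-170,0,215])-np.array([.34,.19,.215])))*10, unit([-170,0,0]),unit([-57.5-0,0,0]))
go(unit([-57.5,0,215]),5.46)
E
```

```text
[-0.54067565 -1.54490739 -0.01864698] [-3.46790059 -0.25843298  0.        ] [ 0.34727131 -0.15767564  0.        ] [ 0.45926089 -0.14697117  0.        ]
t 7.35 pos [0.4886 0.2585 0.2131] yhead 5.43 twist -0.0001 then shift [-4.009 -0.678 -0.019] |F| [ 0.2 -0.1 -1.8] w 0.0136 39.2
```

Request:
step_arm(
  fingers=[1,1,1,1,1,1,1],
  travel=[
    [-0.1,-0.3,-0.02],
    [-0.1,-0.3,0],
    [-0.1,-0.3,0],
    [-0.1,-0.3,0],
    [-0.14,-0.34,0],
    [-0.3,-0.03,0],
    [-0.38,-0.03,0],
  ],
  twist=[0,0,0,0,0,0,0],
)

```text
time_s: 8.22
position: [0.3408, 0.1213, 0.2159]
tool_rot: [[-0.094, 0.996, -0.001], [0.996, 0.094, -0.0], [0.0, -0.001, -1.0]]
ft_force: [1.0, -0.1, -1.7]
grip_width: 0.0133
gripper_force: 39.5
```

Request:
step_arm(
  fingers=[1,1,1,1,1,1,1,1,1],
  travel=[
    [-0.4,-0.03,0],
    [-0.4,-0.03,0],
    [-0.4,-0.03,0],
    [-0.4,-0.03,0],
    [-0.4,-0.03,0],
    [-0.4,-0.02,0],
    [-0.35,-0.02,0],
    [0,0,0],
    [0,0,0],
  ],
  twist=[0,0,0,0,0,0,0,0,0],
)

```text
time_s: 9.35
position: [0.3486, -0.1531, 0.2159]
tool_rot: [[-0.094, 0.996, -0.001], [0.996, 0.094, 0.001], [0.001, -0.001, -1.0]]
ft_force: [0.5, 0.1, -1.7]
grip_width: 0.0135
gripper_force: 39.5
```

```bash
python3 - <<'E'
from h import *
np.set_printoptions(precision=4,suppress=True)
go(unit([-54,0,215]),5.46)
im,d=optics.get_image("wrist"); cv2.imwrite("pics/w2.png",im)
P,u,v=cloud("wrist",d)
q=(P-U0)@Rz(UY)
m=(abs(q[:,2]-100)<1e9)&(abs(q[:,2]-.1)<.006)&(q[:,0]>-.09)&(q[:,0]<.1)&(abs(q[:,1])<.15)
Q=q[m]*1000; print(m.sum())
for y0 in range(-120,121,20):
    a=Q[abs(Q[:,1]-y0)<10]
    if len(a): print(y0,len(a),a[:,0].min(),a[:,0].max(),np.median(a[:,2]), np.percentile(a[:,0],[25,50,75]))
for r in models.landmark_of("wrist","unit_rim")[:2]: print(r["confidence"],r["point"],(px2w("wrist",[r["point"]],d)-U0)@Rz(UY))
E
```

```text
t 9.35 pos [ 0.3486 -0.1531  0.2159] yhead 5.41 twist -0.0003 then shift [-0.045  1.142  0.009] |F| [ 0.5  0.1 -1.7] w 0.0135 39.5
15748
-120 800 -44.27367785577154 78.73520333721143 100.3551742675265 [28.8453 43.9323 60.171 ]
-100 1298 -58.41475406176071 79.06679440774003 100.40394503979718 [-24.1895  36.4154  57.0274]
-80 2006 -58.544637360781394 78.59215887749167 100.38691093010647 [-14.5596  17.5425  47.0058]
-60 1363 -56.663829253707156 78.53237122920143 100.19373527241903 [-5.3486 36.1861 58.2921]
-40 715 -58.56651609795836 78.52151773418619 100.24679217267706 [50.2043 58.3935 67.9857]
-20 713 -56.817379091326906 76.26582049088854 100.25520323763737 [49.5795 56.5163 65.1609]
0 636 -58.56808301718844 71.22412496070595 100.25515138452229 [48.9554 53.7804 61.1933]
20 557 -58.68843038331747 66.02150497448115 100.14306555355319 [48.7611 51.3534 57.1501]
40 461 -58.517121099548696 60.27281545246339 99.9439037287339 [48.4245 50.1498 53.5876]
60 825 -58.75033680506302 54.94041978051366 100.48940550021796 [-52.7981 -39.4542   1.2329]
80 1106 -58.82049495854097 45.95237516313168 100.45138067438577 [-51.4049 -41.9407 -24.2671]
100 3205 -58.74535270819047 45.400061620265305 100.46657196814334 [-34.8651  -9.4719  16.3317]
120 2063 -58.5618736326882 39.18571180656203 100.501616324857 [-35.7746 -11.5671  13.2662]
0.88 [376.1, 195.4] [[-0.0817  0.0155  0.1577]]
```

View pics/w2.png

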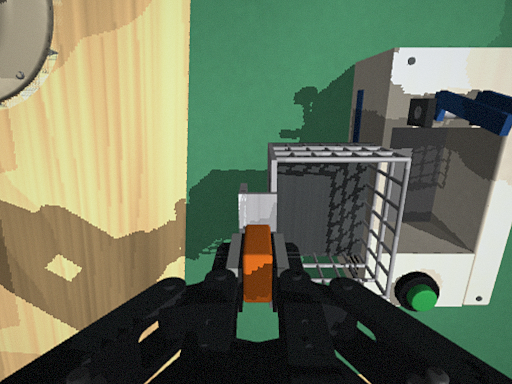

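The basket is held square, with the unit's front wall ahead. The wrist view puts the unit about 1 mm nearer than the top view does. I move over the wall and lower in stages.

Request:
step_arm(
  fingers=[1,1,1,1,1,1],
  travel=[
    [-0.045,0.25,0],
    [0,0.3,0],
    [0,0.3,0],
    [0,0.284,0],
    [0,0,0],
    [0,0,0],
  ],
  twist=[0,0,0,0,0,0],
)

```text
time_s: 10.2
position: [0.4617, -0.1466, 0.2162]
tool_rot: [[-0.096, 0.995, -0.001], [0.995, 0.096, 0.0], [0.0, -0.001, -1.0]]
ft_force: [-0.3, 0.7, -1.3]
grip_width: 0.0134
gripper_force: 39.7
```

```bash
python3 - <<'E'
from h import *
np.set_printoptions(precision=4,suppress=True)
go(unit([-54.8,0,155]),5.46)
for cam in ["top","side"]:
    im,d=optics.get_image(cam); cv2.imwrite(f"pics/{cam}1.png",im)
    P,u,v=cloud(cam,d); C=im[v,u].astype(int); q=(P-U0)@Rz(UY)*1000
    m=(abs(q[:,2]-100)<6)&(abs(q[:,1])<120)&(q[:,0]<-40)&(q[:,0]>-75); 
    for y0 in (-100,-80,-60,80,100): 
        a=q[m&(abs(q[:,1]-y0)<10)]; print(cam,y0,len(a),a[:,0].min() if len(a) else 0)
    o=(C[:,2]>120)&(C[:,1]>45)&(C[:,1]<150)&(C[:,0]<70)&(abs(q[:,0]+54)<30)&(abs(q[:,1])<30)
    if o.sum(): print("orange",o.sum(),q[o].min(0),q[o].max(0))
im=cv2.imread("pics/side1.png"); cv2.imwrite("pics/s1c.png",cv2.resize(im[130:260,210:370],None,fx=4,fy=4,interpolation=cv2.INTER_CUBIC))
E
```

```text
t 10.2 pos [ 0.4617 -0.1466  0.2162] yhead 5.54 twist 0.0004 then shift [-0.001  0.003  0.612] |F| [-0.3  0.7 -1.3] w 0.0134 39.7
top -100 0 0
top -80 0 0
top -60 0 0
top 80 47 -57.04211747865309
top 100 47 -57.075823474169894
side -100 15 -59.78763616067414
side -80 12 -60.214357522904564
side -60 11 -60.32545284850473
side 80 32 -59.94282501744699
side 100 34 -59.977752650061056
orange 36 [-61.3364 -11.5405 212.9372] [-49.1263  13.1777 248.4484]
```

View pics/s1c.png

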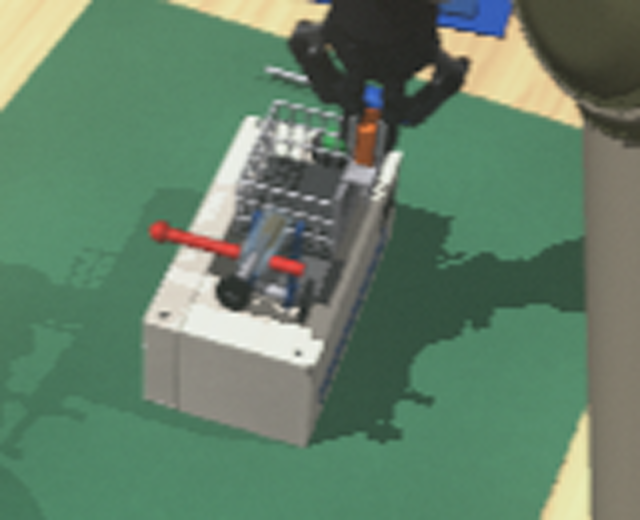

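The basket is above the well and clear of the tube. I nudge it 0.8 mm towards the robot and lower it.

Request:
step_arm(
  fingers=[1,1,1,1,1,1,1,1,1],
  travel=[
    [0,-0.008,0.1],
    [0,0,0.15],
    [0,0,0.15],
    [0,0,0.15],
    [0,0,0.15],
    [0,0,0.12],
    [0,0,0.06],
    [0,0,0],
    [0,0,0],
  ],
  twist=[0,0,0,0,0,0,0,0,0],
)

```text
time_s: 11.42
position: [0.4617, -0.1475, 0.1287]
tool_rot: [[-0.096, 0.995, 0.001], [0.995, 0.096, -0.0], [-0.001, 0.001, -1.0]]
ft_force: [0.9, 0.2, -0.9]
grip_width: 0.0133
gripper_force: 39.6
```

Request:
step_arm(
  fingers=[1,1,1,1,1,1],
  travel=[
    [0,0,0.04],
    [0,0,0.04],
    [0,0,0.03],
    [0,0,0.03],
    [0,0,0],
    [0,0,0],
  ],
  twist=[0,0,0,0,0,0],
)

```text
time_s: 12.18
position: [0.4615, -0.1474, 0.1144]
tool_rot: [[-0.096, 0.995, 0.0], [0.995, 0.096, -0.0], [-0.0, 0.0, -1.0]]
ft_force: [0.6, -0.2, -2.2]
grip_width: 0.0136
gripper_force: 39.7
```

Request:
step_arm(
  fingers=[1,1,1,1],
  travel=[
    [0,0,0.02],
    [0,0,0.02],
    [0,0,0],
    [0,0,0],
  ],
  twist=[0,0,0,0],
)

```text
time_s: 12.68
position: [0.4616, -0.1474, 0.1119]
tool_rot: [[-0.096, 0.995, 0.001], [0.995, 0.096, -0.001], [-0.001, 0.001, -1.0]]
ft_force: [-4.9, 2.1, 16.8]
grip_width: 0.0135
gripper_force: 42.3
```

Contact is at the expected height (0.112), so the hook is on the rim. I release and rise.

Request:
step_arm(
  fingers=[1,0.3,-0.2,-0.2,-0.2,-0.2,-0.2,-0.2,-0.2],
  travel=[
    [0,0,-0.01],
    [0,0,0],
    [0,0,0],
    [0,0,0],
    [0,0,-0.2],
    [0,0,-0.3],
    [0,0,-0.5],
    [0,0,-0.5],
    [0,0,0],
  ],
  twist=[0,0,0,0,0,0,0,0,0],
)

```text
time_s: 13.8
position: [0.4625, -0.1479, 0.2645]
tool_rot: [[-0.096, 0.995, 0.006], [0.995, 0.096, -0.004], [-0.004, 0.006, -1.0]]
ft_force: [0.0, -0.4, 0.2]
grip_width: 0.0515
gripper_force: 0.0
```

```bash
python3 - <<'E'
from h import *
np.set_printoptions(precision=4,suppress=True)
go(unit([47,170,300]),5.46)
im,d=optics.get_image("wrist"); cv2.imwrite("pics/w3.png",im)
P,u,v=cloud("wrist",d); C=im[v,u].astype(int); q=(P-U0)@Rz(UY)*1000
o=(C[:,2]>120)&(C[:,1]>45)&(C[:,1]<150)&(C[:,0]<70)&(abs(q[:,0]+54)<30)&(abs(q[:,1])<30)
print("orange",o.sum(),q[o].min(0),q[o].max(0))
t=q[o]; t=t[t[:,2]>135]; print(np.median(t,0)) if len(t) else 0
for cam in ("top","side"):
    im,d=optics.get_image(cam); P,u,v=cloud(cam,d); C=im[v,u].astype(int); q=(P-U0)@Rz(UY)*1000
    r=(C[:,2]>110)&(C[:,1]<60)&(C[:,0]<60)&(q[:,2]>150)&(abs(q[:,1]-120)<60); print(cam,"red",q[r].min(0),q[r].max(0),q[r].mean(0))
    g=(C[:,1]>C[:,2]*1.6)&(C[:,1]>C[:,0]*1.3)&(q[:,2]>105)&(q[:,2]<135)&(q[:,1]<-70)&(q[:,1]>-140)&(abs(q[:,0])<60)
    if g.sum(): print(" green",g.sum(),q[g].min(0),q[g].max(0),np.median(q[g],0))
    for n in ("rod_top","tube_bar"):
        for r in models.landmark_of(cam,n)[:1]: print(n,r["confidence"],(px2w(cam,[r["point"]],d)-U0)@Rz(UY)*1000)
E
```

```text
t 13.8 pos [ 0.4625 -0.1479  0.2645] yhead 5.51 twist 0.0003 then shift [ 1.713  1.013 -0.355] |F| [ 0.  -0.4  0.2] w 0.0515 0.0
orange 381 [-55.5936 -13.4709 117.0285] [-42.0189  12.2785 139.9347]
[-48.9258  -0.0301 137.4927]
top red [-42.3451 120.657  202.1656] [ 69.4087 130.5884 212.4535] [ 18.4393 125.1818 208.2748]
rod_top 0.64 [[ -9.9615 169.168  226.3656]]
tube_bar 0.86 [[ 40.236  121.7527 204.8632]]
side red [-41.9484 123.6779 202.3448] [ 57.7713 130.7683 209.4909] [ 11.3681 125.8654 204.5183]
 green 41 [ -19.9406 -117.275   112.5578] [  5.9527 -89.5628 130.1659] [ -7.9401 -99.9849 122.273 ]
rod_top 0.61 [[ -5.9909 175.4303 211.9735]]
tube_bar 0.97 [[ 46.199  124.17   202.6771]]
```

View pics/w3.png

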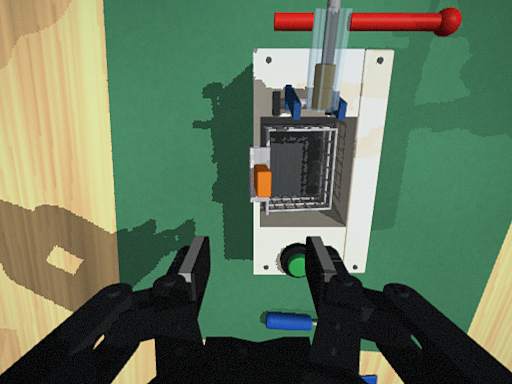

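The hook top straddles the front wall (px 255,165–195) and the cage is in the well. The bar is at unit y≈125, z≈203, matching the geometry. I lift, shut the fingers and turn the tool 90° to push the bar. I'll also check that the basket is level.

Request:
step_arm(
  fingers=[1,1,1,1,1,1,1,1,1,1],
  travel=[
    [0,0,-0.1],
    [0,0,-0.1],
    [0,0,-0.1],
    [0,0,-0.1],
    [0,0,0],
    [0,0,0],
    [0,0,0],
    [0,0,0],
    [0,0,0],
    [0,0,0],
  ],
  twist=[0.0556,0.0556,0.0556,0.0556,0.0556,0.0556,0.0556,0.0556,0.0556,0],
)

```text
time_s: 15.4
position: [0.4614, -0.1473, 0.3008]
tool_rot: [[0.995, 0.096, -0.001], [0.096, -0.995, 0.001], [-0.001, -0.001, -1.0]]
ft_force: [-1.2, -0.1, 0.9]
grip_width: -0.0001
gripper_force: 0.0
```

```bash
python3 - <<'E'
from h import *
np.set_printoptions(precision=4,suppress=True)
U0[:]=[.5155,-.1416,0]
go(unit([47,170,195]),-84.54)
im,d=optics.get_image("wrist"); P,u,v=cloud("wrist",d); q=(P-U0)@Rz(UY)*1000
for x0 in range(-45,46,5):
    a=q[(abs(q[:,0]-x0)<2.5)&(abs(q[:,1])<46)&(q[:,2]<110)]
    if len(a): print(x0,len(a),np.percentile(a[:,2],[50,90,99]))
E
```

```text
t 15.4 pos [ 0.4614 -0.1473  0.3008] yhead -84.48 twist 0.0003 then shift [ 1.014 -1.706  1.058] |F| [-1.2 -0.1  0.9] w -0.0001 0.0
-45 465 [ 43.975  104.0773 105.1797]
-40 560 [ 81.2433 103.6124 104.6561]
-35 261 [33.5682 35.7043 91.5806]
-30 278 [32.9252 34.7065 90.8566]
-25 216 [32.4578 50.0892 90.4658]
-20 276 [32.0616 33.6644 89.61  ]
-15 285 [31.3729 33.3887 89.1965]
-10 229 [30.7848 44.0147 88.7739]
-5 274 [30.3906 32.1319 87.7186]
0 291 [29.9011 31.75   87.125 ]
5 287 [29.2655 31.0812 86.9381]
10 253 [28.7505 30.5653 86.8573]
15 259 [28.521  45.9967 86.5205]
20 286 [27.7911 29.3784 85.3737]
25 287 [27.3104 29.0762 85.2814]
30 365 [46.1611 65.7054 84.2096]
35 234 [83.6705 84.7362 85.3388]
40 226 [20.2952 21.3945 22.3595]
45 242 [20.3114 21.3188 22.2526]
```

The basket hangs with a natural ~6° tilt from slot play, and its rear is off the floor. I move to the left of the bar.

Request:
step_arm(
  fingers=[1,1,1,1,1,1,1,1,1,1],
  travel=[
    [0.25,-0.42,0],
    [0.25,-0.42,0],
    [0.25,-0.43,0],
    [0.26,-0.43,0],
    [0,0,0.3],
    [0,0,0.4],
    [0,0,0.3],
    [0,0,0.06],
    [0,0,0],
    [0,0,0],
  ],
  twist=[0,0,0,0,0,0,0,0,0,0],
)

```text
time_s: 16.7
position: [0.5465, 0.0313, 0.1966]
tool_rot: [[0.995, 0.095, 0.002], [0.095, -0.995, -0.0], [0.002, 0.001, -1.0]]
ft_force: [-0.1, -0.3, -0.4]
grip_width: 0.0002
gripper_force: 0.0
```

```bash
python3 - <<'E'
from h import *
np.set_printoptions(precision=4,suppress=True)
U0[:]=[.5155,-.1416,0]
go(unit([47,170,195]),-84.54)
# path: bar centre positions, TCP y = bar+20, z = bar-11
for a in np.linspace(1.35,0,10):
    t=np.radians(137.8)-a; print(round(a,2),np.round([75+101.2*np.cos(t)+20,115+101.2*np.sin(t)-11],1))
E
```

```text
t 16.7 pos [0.5465 0.0313 0.1966] yhead -84.53 twist 0.0 then shift [-0.003 -0.008  0.016] |F| [-0.1 -0.3 -0.4] w 0.0002 0.0
1.35 [144.9 192. ]
1.2 [131.2 198.5]
1.05 [116.7 202.9]
0.9 [101.6 205. ]
0.75 [ 86.5 204.8]
0.6 [ 71.5 202.4]
0.45 [ 57.1 197.8]
0.3 [ 43.5 191.1]
0.15 [ 31.  182.4]
0.0 [ 20. 172.]
```

Request:
step_arm(
  fingers=[1,1,1,1,1,1,1,1,1,1],
  travel=[
    [0,0.15,0],
    [0,0.1,0.02],
    [0,0.07,-0.03],
    [0,0.07,-0.03],
    [0,0.07,-0.02],
    [0,0.08,-0.02],
    [0,0.08,-0.01],
    [0,0.08,-0.01],
    [0,0.07,0],
    [0,0.08,0],
  ],
  twist=[0,0,0,0,0,0,0,0,0,0],
)

```text
time_s: 17.95
position: [0.5544, -0.0536, 0.2062]
tool_rot: [[0.995, 0.095, 0.002], [0.095, -0.995, -0.0], [0.002, 0.001, -1.0]]
ft_force: [0.5, 3.3, 3.9]
grip_width: 0.0003
gripper_force: 1.9
```

Request:
step_arm(
  fingers=[1,1,1,1,1,1,1,1],
  travel=[
    [0,0.08,0.01],
    [0,0.07,0.01],
    [0,0.07,0.02],
    [0,0.07,0.03],
    [0,0.07,0.03],
    [0,0.07,0.04],
    [0,0.06,0.04],
    [0,0,0],
  ],
  twist=[0,0,0,0,0,0,0,0],
)

```text
time_s: 18.95
position: [0.5585, -0.1025, 0.1867]
tool_rot: [[0.996, 0.094, -0.001], [0.094, -0.996, -0.0], [-0.001, -0.0, -1.0]]
ft_force: [-0.3, -0.2, 0.4]
grip_width: 0.0003
gripper_force: 0.0
```

```bash
python3 - <<'E'
from h import *
np.set_printoptions(precision=4,suppress=True)
U0[:]=[.5155,-.1416,0]
go(unit([47,20,172]),-84.54)
s=monitor.observe(); print("unit",Rz(UY).T@(np.array(s["position"])-U0)*1000)
for cam in ("top","side"):
    im,d=optics.get_image(cam); cv2.imwrite(f"pics/{cam}2.png",im); P,u,v=cloud(cam,d); C=im[v,u].astype(int); q=(P-U0)@Rz(UY)*1000
    r=(C[:,2]>110)&(C[:,1]<60)&(C[:,0]<60)&(q[:,2]>150)&(abs(q[:,1]-50)<90)&(abs(q[:,0])<90); print(cam,"red",r.sum(),q[r].min(0),q[r].max(0),q[r].mean(0))
E
```

```text
t 18.95 pos [ 0.5585 -0.1025  0.1867] yhead -84.61 twist -0.0004 then shift [0.005 0.148 0.147] |F| [-0.3 -0.2  0.4] w 0.0003 0.0
unit [ 46.4998  34.7995 186.7345]Traceback (most recent call last):
  File "<stdin>", line 8, in <module>
    return umr_minimum(a, axis, None, out, keepdims, initial, where)
ValueError: zero-size array to reduction operation minimum which has no identity
```

```bash
python3 - <<'E'
from h import *
np.set_printoptions(precision=4,suppress=True)
U0[:]=[.5155,-.1416,0]
im,d=optics.get_image("side"); cv2.imwrite("pics/side2.png",im); P,u,v=cloud("side",d); C=im[v,u].astype(int); q=(P-U0)@Rz(UY)*1000
r=(C[:,2]>80)&(C[:,1]<C[:,2]*.45)&(C[:,0]<C[:,2]*.45)&(q[:,2]>120)&(abs(q[:,1]-50)<120)&(abs(q[:,0])<90); print("red",r.sum())
if r.sum(): print(q[r].min(0),q[r].max(0),q[r].mean(0))
cv2.imwrite("pics/s2c.png",cv2.resize(im[110:260,210:370],None,fx=4,fy=4,interpolation=cv2.INTER_CUBIC))
E
```

```text
red 27
[-41.8719  13.0303 198.4667] [ 33.5621  21.5025 206.6267] [-13.0589  17.603  203.8514]
```

View pics/s2c.png

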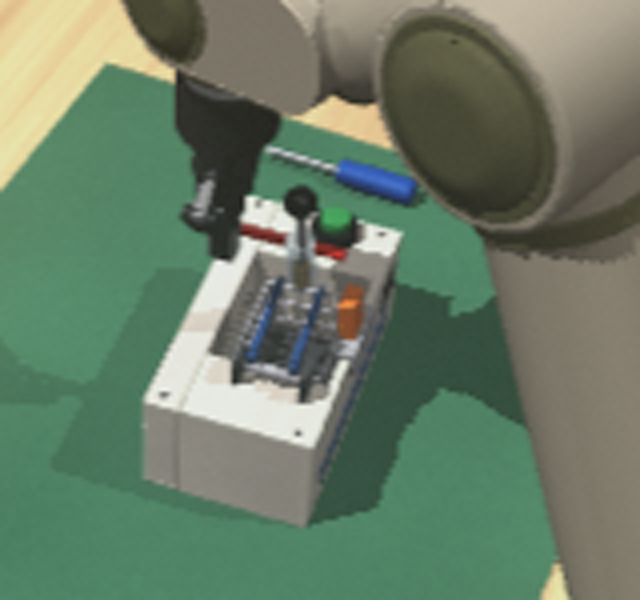

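The tube is nearly upright, with the bar at unit y≈17 just ahead of the finger. I push on to the stop.

Request:
step_arm(
  fingers=[1,1,1,1,1],
  travel=[
    [0,0.05,0.05],
    [0,0.05,0.05],
    [0,0.04,0.04],
    [0,0.02,0],
    [0,0,0],
  ],
  twist=[0,0,0,0,0],
)

```text
time_s: 19.68
position: [0.5599, -0.1179, 0.173]
tool_rot: [[0.996, 0.094, -0.001], [0.094, -0.996, 0.0], [-0.001, -0.001, -1.0]]
ft_force: [-1.0, 2.1, -0.7]
grip_width: 0.0002
gripper_force: 0.9
```

Request:
step_arm(
  fingers=[1,1,1,1],
  travel=[
    [0,0.02,0],
    [0,0.02,0],
    [0,0,0],
    [0,0,0],
  ],
  twist=[0,0,0,0],
)

```text
time_s: 20.18
position: [0.5606, -0.1219, 0.1735]
tool_rot: [[0.996, 0.095, 0.0], [0.095, -0.996, -0.0], [0.0, 0.0, -1.0]]
ft_force: [-1.2, 3.3, -0.5]
grip_width: -0.0002
gripper_force: 1.4
```

Request:
step_arm(
  fingers=[1,1,1,1],
  travel=[
    [0,0.02,0],
    [0,0.02,0],
    [0,0,0],
    [0,0,0],
  ],
  twist=[0,0,0,0],
)

```text
time_s: 20.68
position: [0.5605, -0.1226, 0.1733]
tool_rot: [[0.995, 0.096, -0.001], [0.096, -0.995, 0.006], [-0.001, -0.006, -1.0]]
ft_force: [-1.9, 18.4, 2.8]
grip_width: 0.0003
gripper_force: 8.8
```

The force jumped to 18 N with no further motion, so the tube is at its hard stop. I back off, rise, and locate the knob.

Request:
step_arm(
  fingers=[1,1,1,1,1,1,1],
  travel=[
    [0,-0.15,0],
    [0,-0.25,0],
    [0,0,-0.3],
    [0,0,-0.4],
    [0,0,-0.4],
    [0,0,-0.2],
    [0,0,0],
  ],
  twist=[0,0,0,0,0,0,0],
)

```text
time_s: 21.55
position: [0.5576, -0.0865, 0.3049]
tool_rot: [[0.996, 0.094, 0.004], [0.094, -0.996, -0.002], [0.004, 0.003, -1.0]]
ft_force: [0.3, -0.9, -1.3]
grip_width: 0.0001
gripper_force: 0.0
```

```bash
python3 - <<'E'
from h import *
np.set_printoptions(precision=4,suppress=True)
U0[:]=[.5155,-.1416,0]
for cam in ("top","side","wrist"):
    im,d=optics.get_image(cam); P,u,v=cloud(cam,d); C=im[v,u].astype(int); q=(P-U0)@Rz(UY)*1000
    r=(C[:,2]>80)&(C[:,1]<C[:,2]*.45)&(C[:,0]<C[:,2]*.45)&(q[:,2]>120)&(abs(q[:,1]-20)<60)&(abs(q[:,0])<90)
    if r.sum(): print(cam,"red",r.sum(),q[r].min(0),q[r].max(0),q[r].mean(0))
    k=(C.max(1)<60)&(q[:,2]>228)&(q[:,2]<246)&(abs(q[:,0]+8)<30)&(abs(q[:,1])<30)
    if k.sum(): print(cam,"knob",k.sum(),q[k].min(0),q[k].max(0),np.median(q[k],0))
go(unit([-8,-3,255]),-84.54)
E
```

```text
top red 59 [ -2.9382  -4.6293 182.23  ] [ 46.8052  49.6977 562.4684] [ 24.9725   1.521  195.0788]
top knob 2 [ -6.0595   7.237  236.5828] [ -3.8711   9.9426 236.9523] [ -4.9653   8.5898 236.7676]
side red 60 [-40.8523  -5.9776 181.5853] [ 69.1385   4.9444 195.7323] [ 27.4424  -0.5066 188.2775]
side knob 31 [-20.0745 -17.1257 232.1148] [  0.9286   7.6668 242.7977] [-10.1278  -0.1797 238.7824]
wrist red 899 [-51.1027  -9.5746 122.9085] [ 71.2538  10.862  192.1456] [ 29.9779  -1.676  186.4594]
wrist knob 631 [-18.433  -18.4403 230.2176] [  4.8035   6.9669 239.6788] [ -4.1968  -4.67   237.6747]
t 21.7 pos [ 0.5569 -0.0861  0.3021] yhead -84.59 twist -0.0003 then shift [-0.544  0.543  0.471] |F| [0.8 0.5 0.5] w 0.0001 0.0
```

Request:
step_arm(
  fingers=[1,1,1,1,1,1,1],
  travel=[
    [-0.27,0.27,0],
    [-0.27,0.28,0],
    [0,0,0.3],
    [0,0,0.17],
    [0,0,0.08],
    [0,0,0.04],
    [0,0,0],
  ],
  twist=[0,0,0,0,0,0,0],
)

```text
time_s: 22.58
position: [0.5087, -0.1459, 0.2444]
tool_rot: [[0.995, 0.095, 0.0], [0.095, -0.995, -0.0], [0.0, 0.0, -1.0]]
ft_force: [-0.5, -0.7, -0.1]
grip_width: -0.0001
gripper_force: 0.0
```

Request:
step_arm(
  fingers=[1,1,1,1,1,1,1,1,1,1],
  travel=[
    [0,0,0.04],
    [0,0,0.04],
    [0,0,0.04],
    [0,0,0.04],
    [0,0,0.04],
    [0,0,0.04],
    [0,0,0.04],
    [0,0,0.04],
    [0,0,0.04],
    [0,0,0],
  ],
  twist=[0,0,0,0,0,0,0,0,0,0],
)

```text
time_s: 23.82
position: [0.5082, -0.1458, 0.2077]
tool_rot: [[0.996, 0.094, -0.001], [0.094, -0.996, 0.001], [-0.001, -0.001, -1.0]]
ft_force: [0.4, 0.3, 0.6]
grip_width: 0.0002
gripper_force: 0.0
```

```bash
python3 - <<'E'
from h import *
U0[:]=[.5155,-.1416,0]
go(unit([-8,-3,199]),-84.54)
E
```

```text
t 23.82 pos [ 0.5082 -0.1458  0.2077] yhead -84.58 twist -0.0002 then shift [-0.004 -0.005  0.087] |F| [0.4 0.3 0.6] w 0.0002 0.0
```

Request:
step_arm(
  fingers=[1,1,1,1,1],
  travel=[
    [0,0,0.04],
    [0,0,0.03],
    [0,0,0.02],
    [0,0,0.01],
    [0,0,0],
  ],
  twist=[0,0,0,0,0],
)

```text
time_s: 24.45
position: [0.5085, -0.1459, 0.199]
tool_rot: [[0.996, 0.095, 0.001], [0.095, -0.996, -0.0], [0.0, 0.001, -1.0]]
ft_force: [-1.9, 0.6, 6.5]
grip_width: 0.0001
gripper_force: 3.1
```

Request:
step_arm(
  fingers=[1,1,1],
  travel=[
    [0,0,0.015],
    [0,0,0.01],
    [0,0,0],
  ],
  twist=[0,0,0],
)

```text
time_s: 24.82
position: [0.5088, -0.1461, 0.1987]
tool_rot: [[0.995, 0.095, 0.003], [0.095, -0.995, -0.002], [0.003, 0.002, -1.0]]
ft_force: [-6.8, 2.6, 22.7]
grip_width: -0.0001
gripper_force: 11.1
```

The rod bottomed at 0.199 with 23 N. I rise clear and check the tube and basket from the side.

Request:
step_arm(
  fingers=[1,1,1,1,1,1],
  travel=[
    [0,0,-0.1],
    [0,0,-0.4],
    [0,0,-0.4],
    [0,0.4,0],
    [0,0.45,0],
    [0,0,0],
  ],
  twist=[0,0,0,0,0,0],
)

```text
time_s: 25.58
position: [0.5165, -0.2329, 0.2849]
tool_rot: [[0.996, 0.091, -0.001], [0.091, -0.996, 0.0], [-0.001, -0.001, -1.0]]
ft_force: [-0.6, 0.7, -0.1]
grip_width: -0.0
gripper_force: 0.0
```

```bash
python3 - <<'E'
from h import *
np.set_printoptions(precision=4,suppress=True)
U0[:]=[.5155,-.1416,0]
S=[]
for cam in ("top","side","wrist"):
    im,d=optics.get_image(cam); P,u,v=cloud(cam,d); C=im[v,u].astype(int); q=(P-U0)@Rz(UY)*1000
    g=(C[:,1]>C[:,2]*1.6)&(C[:,1]>C[:,0]*1.3)&(C[:,1]>70)&(q[:,2]>105)&(q[:,2]<135)&(q[:,1]<-70)&(q[:,1]>-140)&(abs(q[:,0])<60)
    if g.sum(): t=q[g];t=t[t[:,2]>np.percentile(t[:,2],40)];print(cam,"green",len(t),t.min(0),t.max(0),np.median(t,0))
    for n in ("start_top","rod_top","nozzle1"):
        for r in models.landmark_of(cam,n)[:2]: print(cam,n,round(r["confidence"],2),np.round(r["point"]),(px2w(cam,[r["point"]],d)-U0)@Rz(UY)*1000)
    if cam=="side": S.append(cv2.resize(im[120:260,230:340],(440,560),interpolation=cv2.INTER_CUBIC))
    if cam=="top": S.append(cv2.resize(im[170:250,240:350][:,::1],(360,560)))
cv2.imwrite("pics/v8.png",np.hstack(S))
go(unit([-8,-100,150]),-84.54)
E
```

```text
top green 16 [ -16.07   -110.9022  121.4091] [ -3.0911 -96.5928 126.759 ] [  -8.5681 -102.8496  122.7311]
top start_top 0.58 [336. 212.] [[ -9.1664 -99.9739 122.2679]]
top rod_top 0.43 [306. 212.] [[ -7.648   -9.6934 198.27  ]]
side green 22 [ -16.5934 -114.4465  123.1334] [  2.9376 -90.9026 127.868 ] [  -7.747  -102.1377  124.4827]
side start_top 0.53 [294. 166.] [[ -9.7194 -96.7872 120.8205]]
side rod_top 0.42 [286. 167.] [[ -8.9395  -1.9084 199.912 ]]
wrist green 266 [ -16.5733 -117.2325  121.7542] [  6.8582 -93.3777 124.3586] [  -4.9051 -104.7825  122.3919]
wrist start_top 0.89 [275. 170.] [[  -2.6386 -107.9194  121.8898]]
wrist rod_top 0.65 [161. 197.] [[ -7.9456  -8.2819 199.6475]]
wrist nozzle1 0.6 [207. 138.] [[ 21.0752 -21.6814  39.7824]]
wrist nozzle1 0.55 [198. 162.] [[-10.2542  -8.8729  44.1593]]
t 26.18 pos [ 0.5166 -0.2303  0.2859] yhead -84.55 twist -0.0001 then shift [-0.007  0.116  1.359] |F| [ 0.6 -0.  -0.1] w -0.0 0.0
```

View pics/v8.png

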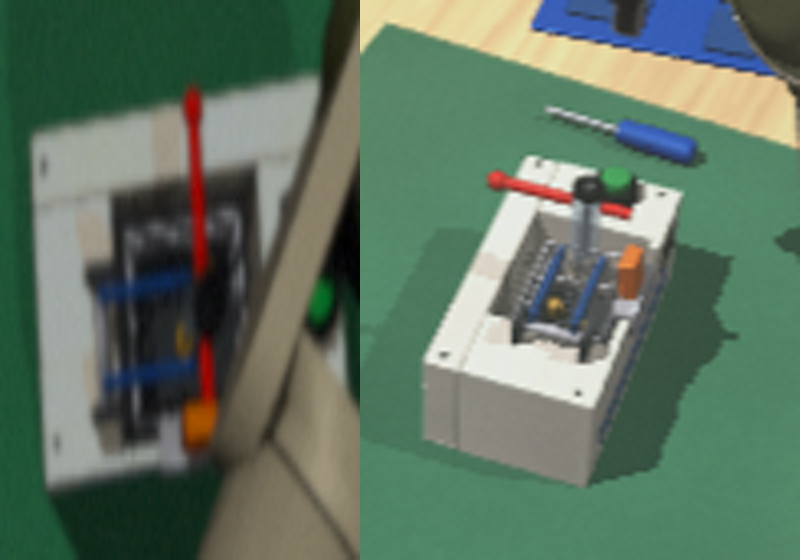

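Upright tube, rod down, and brass visible in the cage. The wrist network finds the two nozzles at z≈40–44 inside the basket. Next I press the button at (-7,-103,122).

Request:
step_arm(
  fingers=[1,1,1,1,1,1,1,1],
  travel=[
    [0,0.14,0.2],
    [0,0,0.4],
    [0,0,0.4],
    [0,0,0.36],
    [0,0,0.15],
    [0,0,0.1],
    [0,0,0.03],
    [0,0,0],
  ],
  twist=[0,0,0,0,0,0,0,0],
)

```text
time_s: 27.18
position: [0.5183, -0.2447, 0.1226]
tool_rot: [[0.996, 0.095, 0.001], [0.095, -0.996, -0.001], [0.001, 0.001, -1.0]]
ft_force: [0.7, 0.2, -0.8]
grip_width: 0.0
gripper_force: 0.0
```

Request:
step_arm(
  fingers=[1,1,1,1,1],
  travel=[
    [0,0,0.02],
    [0,0,0.02],
    [0,0,0.02],
    [0,0,0],
    [0,0,0],
  ],
  twist=[0,0,0,0,0],
)

```text
time_s: 27.8
position: [0.5183, -0.2447, 0.1161]
tool_rot: [[0.996, 0.095, 0.001], [0.095, -0.996, -0.001], [0.001, 0.001, -1.0]]
ft_force: [2.8, -0.9, 4.1]
grip_width: 0.0001
gripper_force: 1.9
```

Request:
step_arm(
  fingers=[1,1,1],
  travel=[
    [0,0,0.01],
    [0,0,0.01],
    [0,0,0],
  ],
  twist=[0,0,0],
)

```text
time_s: 28.18
position: [0.5184, -0.2448, 0.1158]
tool_rot: [[0.995, 0.095, 0.002], [0.095, -0.996, -0.002], [0.002, 0.002, -1.0]]
ft_force: [-0.6, 1.5, 18.0]
grip_width: -0.0
gripper_force: 8.8
```

The button is bottomed (18 N). I retreat and make a last check.

Request:
step_arm(
  fingers=[1,1,1,1,1,1,1,1],
  travel=[
    [0,0,-0.1],
    [0,0,-0.3],
    [0,0,-0.5],
    [0,0,-0.5],
    [0,0,-0.4],
    [0,0,0],
    [0,0,0],
    [0,0,0],
  ],
  twist=[0,0,0,0,0,0,0,0],
)

```text
time_s: 29.18
position: [0.5175, -0.2442, 0.2923]
tool_rot: [[0.996, 0.094, -0.003], [0.094, -0.996, 0.002], [-0.003, -0.002, -1.0]]
ft_force: [-0.1, 0.6, -0.4]
grip_width: -0.0004
gripper_force: 0.0
```

```bash
python3 - <<'E'
from h import *
np.set_printoptions(precision=1,suppress=True)
U0[:]=[.5155,-.1416,0]
for cam in ("side","wrist"):
    im,d=optics.get_image(cam); cv2.imwrite(f"pics/{cam}9.png",im)
    for n in ("rod_top","tube_bar","nozzle1","basket_grip"):
        for r in models.landmark_of(cam,n)[:3]: print(cam,n,round(r["confidence"],2),np.round(r["point"]),(px2w(cam,[r["point"]],d)-U0)@Rz(UY)*1000)
E
```

```text
side rod_top 0.52 [297. 188.] [[-50.3   8.4 133.6]]
side rod_top 0.42 [288. 164.] [[ -8.5 -15.9 198.2]]
side tube_bar 0.67 [269. 166.] [[ 47.1  -5.4 183.3]]
side basket_grip 0.78 [299. 190.] [[-57.    6.1 123. ]]
side basket_grip 0.76 [201. 335.] [[ 45.7 516.3  58. ]]
side basket_grip 0.69 [280. 315.] [[-123.9  396.6   62. ]]
wrist rod_top 0.94 [146. 194.] [[ -7.2  -6.8 199.5]]
wrist tube_bar 0.63 [140. 128.] [[ 47.2  -4.1 188.2]]
wrist nozzle1 0.64 [198. 136.] [[ 22.2 -22.9  39.9]]
wrist nozzle1 0.55 [188. 160.] [[-8.9 -7.8 45.1]]
wrist basket_grip 0.7 [170. 207.] [[-42.1  -7.6 140.1]]
```

View pics/wrist9.png

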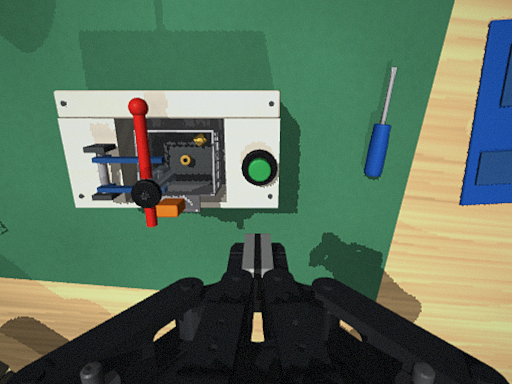

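Both brass nozzles are in the basket (px 187,160 and 200,140). The basket is hung, the tube upright, the rod down, and the arm clear.

```bash
python3 -c "
from rig import close_job
print(close_job())"
```

```text
the job is handed in; nothing more can be done
None
```

The job is handed in at about 29 s on the robot's clock: basket hung (tilted about 6°), tube upright, rod fully down, both nozzles in the basket, start button pressed, and the spool, flux bottle and screwdriver left alone.

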